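# Roll a freshly glued tube onto the green strip

## Robot

A 7-joint arm with a two-finger parallel gripper is mounted at the origin on a cart in front of the work surface, level with it; the furniture and walls round the work are solid. World frame = base frame: x ahead of the robot, y to its left, z up, the work surface at z = 0. Lengths are in mm, angles in rad, forces in N, time in s.
With the tool pointing down it reaches from about 350 to 900 mm from the base axis. Payload 8.1 kg.
Tool frame: the origin (TCP) lies at the very end of the fingers, on their centre line; the grasp point (between the pads) lies 19 mm behind it; x points along the fingers, y is the direction in which the jaws open and shut, and the axes are right-handed (so a half turn about x gives the same grasp; the last joint's range is limited). The gripper opens to 85 mm and grips with 20 to 120 N. Pads are 22 mm wide; open, the fingers measure 114 mm over their backs; the gripper's body (76 mm by 85 mm) begins 54 mm behind the grasp point. The pads swing forward as they close: fully open they stand 13 mm farther back than shut.
Start: joints at [1.067, 0.434, 0.025, 1.573, -0.012, 1.134, -0.075], TCP at [243.825, -575.492, 231.323] pointing down, gripper open.
Joint ranges: [-2.62, 2.62], [-0.44, 2.09], [-1.27, 1.32], [0.08, 2.57], [-1.32, 4.46], [0.12, 2], [-2.74, 2.74]. Speed limits (rad/s): [2.22, 2.22, 3.01, 3.01, 3.14, 3.14, 3.14].

## Interface

Orientations are given as a 3x3 rotation matrix whose columns are the frame's x, y, z axes.
In Python, from cell import ctrl gives the robot as it stands.
- The arm moves only by the shell command python3 -m crank 'ROWS'. ROWS is JSON, a list of rows, each a list of 7 numbers: the closure in counts, from 0 (fully open) to 255 (shut), then the shift along the tool's x, y, z in mm, then the turn, a rotation vector about the tool's x, y, z in rad. In form: [[grip, x, y, z, ax, ay, az], ...]. A call has 1 to 12 rows; each row shifts and turns the commanded pose from where the row before left it, along the tool's axes as they then stand; what a row does not reach is not made up. A row lasts 1/12 s, in which the tool goes at most 41.7 mm and 7.16 degrees, less where a joint would pass 70% of its speed; a pose out of reach is approached as far as the arm can. A call with a gripper value outside its range is refused whole. The fingers move at their own pace and stop on an object; the grip force is fixed at half the most. Time passes only in rows, so rows that do not move let the fingers close. It gives the time, the measured TCP pose, the force and the opening at its end, in the units of the state.
- ctrl.get_obs(): the state, without advancing time (a new reading comes with each control period).
- ctrl.get_image(name): name is "side" or "top"; returns (picture, depth): 480x640x3 uint8, red, green, blue; 480x640 float32, mm along the optical axis (not along the pixel's ray), 0 where there is no reading.
- ctrl.camera_params(name): a dict with "camera_matrix" (3x3 intrinsics, pixels), "D" ([k1, k2, p1, p2, k3] as OpenCV has them; the pictures are not rectified), "R" (3x3) and "t" (3): a world point X has camera coordinates R X + t. Camera axes: x right, y down, z forward; pixel columns grow to the right and rows downward; lengths in mm; the calibration is good to about 2 mm. A picture is of the moment at which its call begins. camera_params takes no time and is no camera call.
- ctrl.finish_job(): hands the job in, once; it reports no verdict.
The state is a dict: "t": time; "joints": joint angles; "joint_velocities": joint speeds; "joint_torque": joint torques, N m; "ee_pos": TCP position; "tcp_rot": TCP orientation; "ft_force": force on the tool from outside, world axes, zero at the start; "ft_torque": the same for the moment, N m; "finger_gap": opening from 0.0 (shut) to 1.0 (fully open).
Only numpy, scipy, OpenCV 4.12 (cv2) and the standard library are available. Lean on these libraries where they do the work, as an engineer would, in place of code of your own. Each camera call takes 0.05 s, during which the arm holds its last target.

## Task

The blue cardboard tube on the cork board has just had its seam taped and must not be picked up. Roll it along the board with your fingertips (pushing along its top works best) so that the taped seam passes underneath and is pressed, and leave it lying still on the green strip, along it, with the strip showing at both ends. Leave everything else where it is.

Things in the scene. Friction and masses are not known exactly. Their poses are not given: they have to be found in the camera images.
- board: cork-faced gluing board lying fixed on the table, 250 x 440 x 12 mm, level; origin at the centre of its underside (cork top 12 mm above it), z up; y along its long side (the rolling direction), x across it. A wooden batten 18 mm wide and 10 mm high runs across each end.
- tube: rigid blue cardboard tube, plugged ends, 50 mm diameter, 150 mm long, 0.14 kg, across the board near its +y end; origin at its centre (37 mm above the table), x along its axis; axes turn as it rolls. Let go at 5 cm/s it stops within 5 mm. Fingers pressed lightly on its top grip it by friction and it rolls without slipping: its centre moves half as far as the fingers.
- seam (a point): middle of the seam, a dark brown tape 12 mm wide along the whole tube, on its surface 25 mm from its axis; at the start it is on top of the tube
- green_strip: green strip stuck flat across the board's cork, 220 mm along its x, 30 mm wide along its y, under 1 mm thick; origin at its centre on the cork, x across the board, y as the board's. This is where the tube must end. It may be nearer to the tube than the white strip or farther.
- white_strip: white strip of the same size on the same board, parallel to the green one; not the goal
- offcut: bystander: pine block 60 x 45 x 30 mm, just beyond the board's far long side, origin at the centre of its underside
- nail_tin: bystander: flat round tin with a green lid, 68 mm across, 32 mm high, beyond the board's far long side, origin at the centre of its underside
- wrench: bystander: adjustable wrench, 192 x 46 x 11 mm, on the table at the right, origin at the centre of its underside
- small_brush: bystander: small green paint brush, 189 x 17 x 12 mm, on the table at the left, origin at the centre of its underside

How it is judged:
By the outcome, as a careful person would: the job done as asked, in the order asked, and still so for the second after the job is handed in, with the robot touching nothing.
It also fails if it takes over 58 s, if anything falls off the work surface, if the arm or the gripper's body presses on something with over 40 N, if the wrist force passes 120 N, or if a joint passes its speed limit or range.

## Working session

There is one attempt and no reset: what is moved stays moved. The work goes in short steps, Python scripts to look and compute and a shell command to move; the robot and the scene stay as the last step left them, time stands still between calls to the robot, and variables do not carry over. Pictures are saved under pics/ and viewed, and the job is handed in when it is done.

```bash
ls; mkdir -p pics; python3 - <<'E'
from cell import ctrl
import cv2,numpy as np
o=ctrl.get_obs()
for k in o: print(k,np.round(o[k],3).tolist())
for n in("top","side"):
    im,d=ctrl.get_image(n); cv2.imwrite(f"pics/{n}0.png",im[:,:,::-1]); np.save(f"{n}0d.npy",d)
    p=ctrl.camera_params(n); print(n,{k:np.round(v,3).tolist() for k,v in p.items()})
E
```

```text
pics
t 0.0
joints [1.067, 0.435, 0.025, 1.574, -0.012, 1.134, -0.075]
joint_velocities [-0.001, 0.001, 0.001, -0.002, -0.002, -0.0, -0.0]
joint_torque [-0.0, -67.046, 1.025, -31.622, 0.016, 0.012, -0.0]
ee_pos [243.585, -575.054, 230.537]
tcp_rot [[-0.001, 0.39, -0.921], [0.001, -0.921, -0.39], [-1.0, -0.002, 0.0]]
ft_force [0.181, 0.355, 0.342]
ft_torque [-0.025, -0.025, -0.013]
finger_gap 0.998
top {'camera_matrix': [[444.771, 0.0, 318.608], [0.0, 444.771, 242.032], [0.0, 0.0, 1.0]], 'D': [-0.06, 0.0, 0.0, 0.0, 0.0], 'R': [[-0.026, -1.0, 0.011], [-0.984, 0.024, -0.177], [0.177, -0.015, -0.984]], 't': [-14.658, 614.465, 932.861]}
side {'camera_matrix': [[574.097, 0.0, 319.039], [0.0, 574.097, 230.948], [0.0, 0.0, 1.0]], 'D': [-0.025, 0.0, 0.0, 0.0, 0.0], 'R': [[-0.988, -0.155, -0.018], [-0.079, 0.593, -0.802], [0.135, -0.79, -0.598]], 't': [617.118, 118.494, 1421.693]}
```

View pics/top0.png

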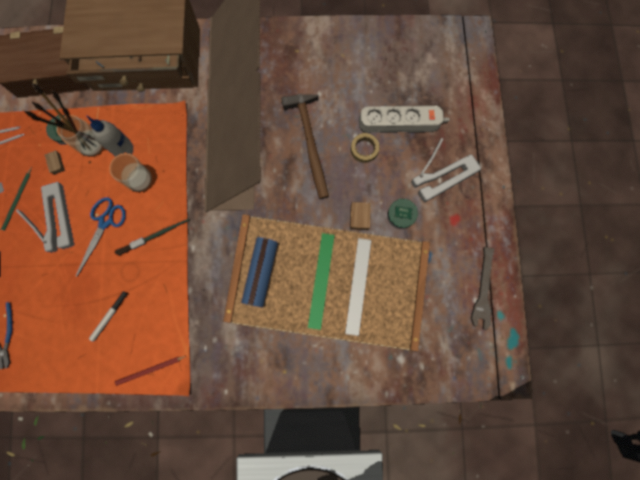

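View pics/side0.png

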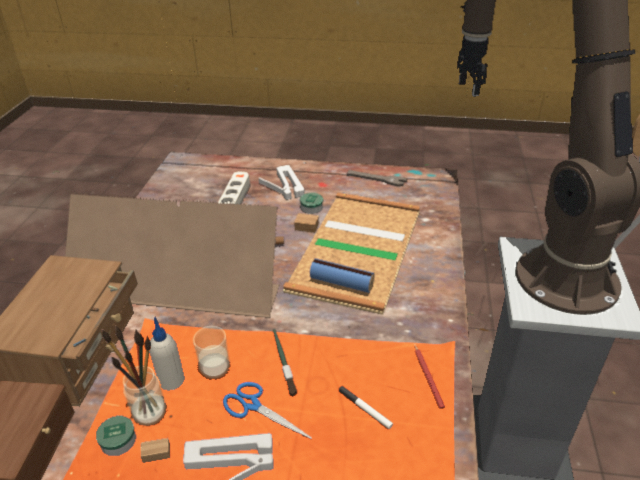

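```bash
python3 - <<'E'
import cv2
im=cv2.imread("pics/top0.png")
cv2.imwrite("pics/top0c.png",cv2.resize(im[205:355,220:440],None,fx=3.6,fy=3.6,interpolation=cv2.INTER_CUBIC))
im=cv2.imread("pics/side0.png")
cv2.imwrite("pics/side0c.png",cv2.resize(im[190:315,280:430],None,fx=4.7,fy=4.7,interpolation=cv2.INTER_CUBIC))
E
```

```text
(no output)
```

View pics/top0c.png

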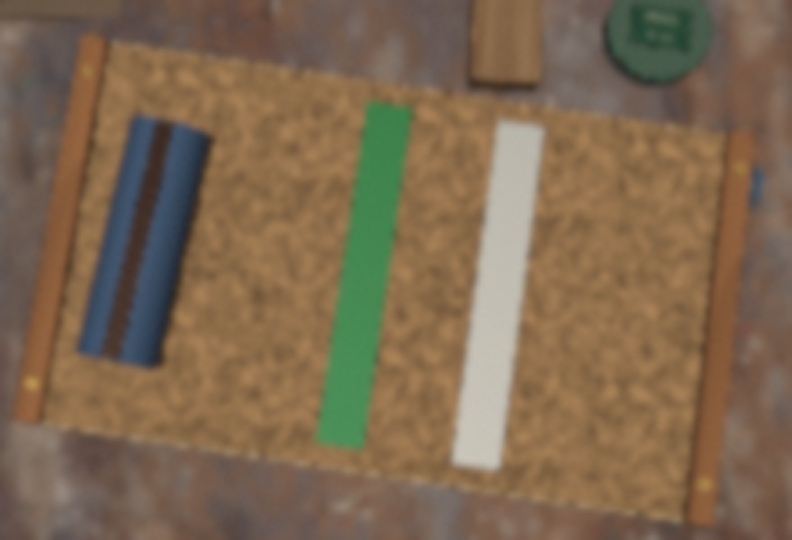

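View pics/side0c.png

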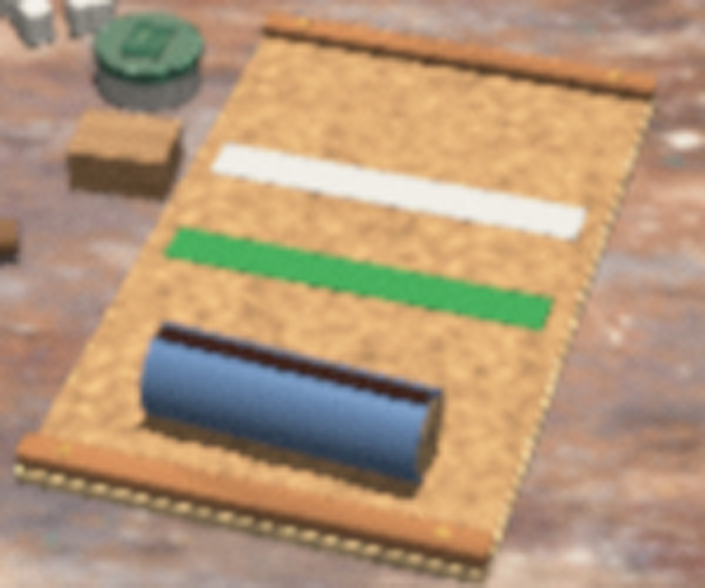

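```bash
cat >h.py <<'E'
import cv2,numpy as np
from cell import ctrl
def w(name,uv,z):
    p=ctrl.camera_params(name);K=np.array(p["camera_matrix"],float);D=np.array(p["D"],float);R=np.array(p["R"]);t=np.array(p["t"])
    n=cv2.undistortPoints(np.array(uv,float).reshape(-1,1,2),K,D).reshape(-1,2)
    d=np.c_[n,np.ones(len(n))]@R; c=-R.T@t
    return c+d*((z-c[2])/d[:,2])[:,None]
def crop(uv,f,x0,y0): return (np.array(uv,float)+.5)/f-.5+[x0,y0]
def proj(name,X):
    p=ctrl.camera_params(name)
    return cv2.projectPoints(np.array(X,float).reshape(-1,1,3),cv2.Rodrigues(np.array(p["R"]))[0],np.array(p["t"],float),np.array(p["camera_matrix"],float),np.array(p["D"],float))[0].reshape(-1,2)
E
python3 - <<'E'
from h import *
T=lambda p,z:w("top",crop(p,3.6,220,205),z)
S=lambda p,z:w("side",crop(p,4.7,280,190),z)
for nm,f,seam,gr,wh in(("top",T,[(162,122),(115,358)],[(368,102),(412,106),(365,450),(317,445)],[(498,122),(544,124),(500,469),(452,465)]),
 ("side",S,[(165,332),(437,392)],[(180,228),(165,256),(541,330),(552,297)],[(225,143),(212,170),(573,240),(586,208)])):
    s=f(seam,62);g=f(gr,12.5);W=f(wh,12.5)
    a=s[0]-s[1];print(nm,"seam",s.round(1).tolist(),s.mean(0).round(1),"L",np.linalg.norm(a),"ang",np.degrees(np.arctan2(a[1],a[0])))
    for q in(g,W):
        r=cv2.minAreaRect(q[:,:2].astype(np.float32));
        far=q[:2].mean(0);near=q[2:].mean(0);a=far-near
        print(q[:,:2].round(1).tolist(),q.mean(0).round(1),"L",np.linalg.norm(a),"ang",np.degrees(np.arctan2(a[1],a[0])))
# batten corners top: inner? top z=22
b=T([(82,37),(108,37),(42,420),(14,417)],22);print(b.round(1).tolist())
d=np.load("top0d.npy");
for u,v in((260,271),(321,281),(358,287),(235,110),(225,180)):print(u,v,d[v,u])
# panel height 
p=ctrl.camera_params("top");K=p["camera_matrix"];R=np.array(p["R"]);t=np.array(p["t"])
for u,v in((260,271),(235,30),(235,110),(225,180),(255,180),(210,205),(321,281)):
    z=d[v,u];n=cv2.undistortPoints(np.array([[[u,v]]],float),np.array(K),np.array(p["D"])).ravel();c=np.array([*n*z,z]);print(u,v,(R.T@(c-t)).round(0))
E
```

```text
top seam [[623.3, 88.9, 62.0], [480.4, 117.8, 62.0]] [551.9 103.4  62. ] L 145.79591972241656 ang -11.435322947586718
[[642.7, -38.8], [639.4, -67.2], [421.7, -30.9], [425.6, -1.1]] [532.4 -34.5  12.5] L 220.52492380896163 ang -9.654864744884325
[[627.6, -122.4], [625.5, -152.1], [407.8, -114.7], [411.1, -84.9]] [ 518.  -118.5   12.5] L 220.3372086059182 ang -9.78982913494573
side seam [[620.7, 86.9, 62.0], [477.3, 115.2, 62.0]] [549. 101.  62.] L 146.20943434229332 ang -11.18572551471101
[[638.0, -65.6], [642.3, -38.7], [428.1, -1.1], [423.5, -30.7]] [533.  -34.   12.5] L 217.40912586046537 ang -9.588913159352796
[[624.4, -152.1], [628.1, -123.9], [414.2, -84.1], [408.0, -115.5]] [ 518.7 -118.9   12.5] L 218.52942845719014 ang -10.064535477072365
[[688.0, 144.6, 22.0], [687.6, 127.8, 22.0], [445.0, 168.7, 22.0], [447.2, 186.1, 22.0]]
260 271 969.1058
321 281 1013.5408
358 287 1011.58704
235 110 966.94836
225 180 972.2703
260 271 [552. 100.  61.]
235 30 [1099.  150.  124.]
235 110 [900. 146. 125.]
225 180 [750. 172.  92.]
255 180 [713.  92. 201.]
210 205 [713. 220.  23.]
321 281 [531. -34.  14.]
```

```bash
python3 -m crank '[[0,0,0,0,-0.108,0,0],[0,0,0,0,-0.108,0,0],[0,0,0,0,-0.108,0,0],[0,0,0,0,-0.108,0,0],[0,0,0,0,-0.108,0,0],[0,0,0,0,-0.108,0,0],[0,0,0,0,-0.108,0,0],[0,0,0,0,-0.108,0,0],[0,0,0,0,-0.11,0,0]]'
python3 -m crank '[[0,0,3,-15,0,0,0],[0,0,7,-31,0,0,0],[0,0,7,-31,0,0,0],[0,0,7,-31,0,0,0],[0,0,7,-31,0,0,0],[0,0,7,-31,0,0,0],[0,0,7,-31,0,0,0],[0,0,7,-31,0,0,0],[0,0,7,-31,0,0,0],[0,0,7,-31,0,0,0],[0,0,7,-31,0,0,0],[0,0,7,-31,0,0,0]]'
python3 -m crank '[[0,0,7,-31,0,0,0],[0,0,7,-31,0,0,0],[0,0,7,-31,0,0,0],[0,0,7,-31,0,0,0],[0,0,7,-31,0,0,0],[0,0,7,-31,0,0,0],[0,0,7,-31,0,0,0],[0,0,7,-31,0,0,0],[0,0,7,-31,0,0,0],[0,0,7,-31,0,0,0],[0,0,7,-31,0,0,0],[0,0,0,0,0,0,0]]'
```

```text
t: 0.85
ee_pos: [243.7, -575.2, 230.8]
tcp_rot: [[-0.0, 0.982, -0.19], [0.001, -0.19, -0.982], [-1.0, -0.001, -0.001]]
ft_force: [0.3, 0.1, -0.1]
finger_gap: 0.998
t: 1.85
ee_pos: [391.7, -240.4, 231.2]
tcp_rot: [[-0.0, 0.981, -0.195], [-0.0, -0.195, -0.981], [-1.0, -0.0, 0.0]]
ft_force: [1.0, -0.6, 0.9]
finger_gap: 1.001
t: 2.85
ee_pos: [534.7, 84.6, 231.3]
tcp_rot: [[0.001, 0.982, -0.188], [0.004, -0.188, -0.982], [-1.0, 0.0, -0.004]]
ft_force: [-0.1, 0.6, -0.2]
finger_gap: 1.002
```

```bash
python3 -m crank '[[0,0,6,-16,0,0,0],[0,0,6,-15,0,0,0],[0,25,0,0,0,0,0],[0,25,0,0,0,0,0],[0,25,0,0,0,0,0],[0,25,0,0,0,0,0],[0,10,0,0,0,0,0],[0,0,0,0,0,0,0],[0,0,0,0,0,0,0]]'
python3 - <<'E'
from h import *
im,d=ctrl.get_image("side"); c=im[150:300,250:430,::-1]
cv2.imwrite("pics/s1.png",cv2.resize(c,None,fx=4,fy=4,interpolation=cv2.INTER_CUBIC))
im,d=ctrl.get_image("top"); c=im[205:355,220:440,::-1]
cv2.imwrite("pics/t1.png",cv2.resize(c,None,fx=3.6,fy=3.6,interpolation=cv2.INTER_CUBIC))
E
```

```text
t: 3.6
ee_pos: [551.4, 105.6, 121.6]
tcp_rot: [[-0.001, 0.981, -0.195], [0.0, -0.195, -0.981], [-1.0, -0.001, 0.0]]
ft_force: [0.1, -0.1, -0.2]
finger_gap: 1.0
```

View pics/s1.png

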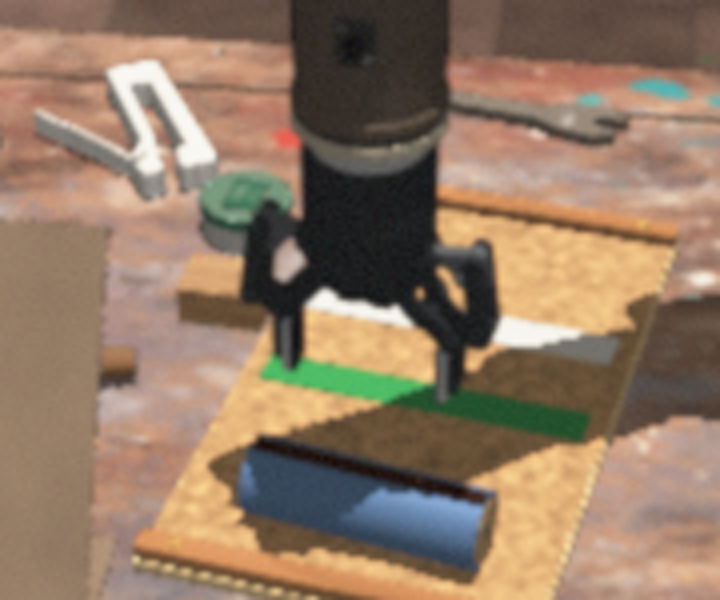

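View pics/t1.png

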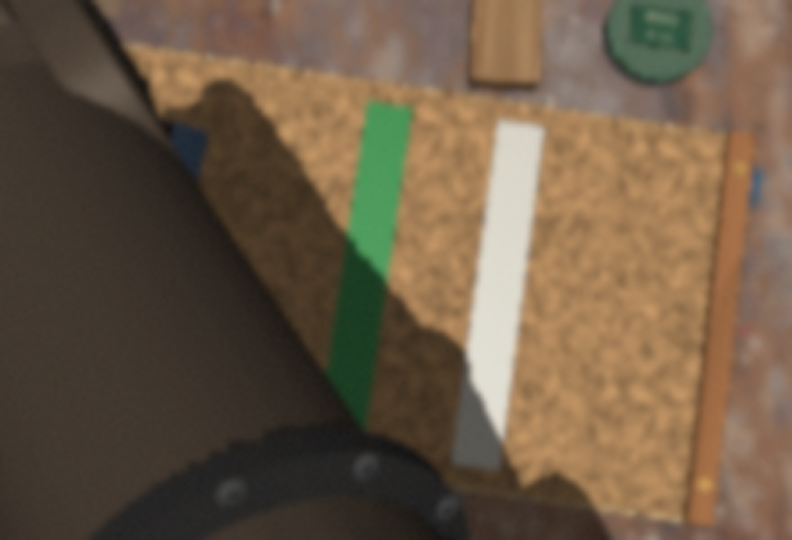

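```bash
python3 -m crank '[[0,15,0,-4,0,0,0],[0,15,0,-4,0,0,0],[0,15,0,0,0,0,0],[0,5,0,0,0,0,0],[0,2,0,0,0,0,0],[0,0,0,0,0,0,0]]'
python3 -m crank '[[0,2,0,0,0,0,0],[0,2,0,0,0,0,0],[0,2,0,0,0,0,0],[0,0,0,0,0,0,0]]'
```

```text
t: 4.2
ee_pos: [553.5, 113.5, 70.0]
tcp_rot: [[0.001, 0.981, -0.195], [0.0, -0.195, -0.981], [-1.0, 0.001, -0.0]]
ft_force: [0.7, -0.5, 0.6]
finger_gap: 1.0
t: 4.53
ee_pos: [553.0, 113.3, 63.3]
tcp_rot: [[0.0, 0.981, -0.195], [-0.0, -0.195, -0.981], [-1.0, 0.0, 0.0]]
ft_force: [-0.2, -0.0, -0.4]
finger_gap: 0.998
```

```bash
python3 -m crank '[[0,1,0,0,0,0,0],[0,1,0,0,0,0,0],[0,1,0,0,0,0,0],[0,0,0,0,0,0,0]]'
python3 -m crank '[[0,1,0,0,0,0,0],[0,1,0,0,0,0,0],[0,1,0,0,0,0,0],[0,0,0,0,0,0,0]]'
python3 -m crank '[[0,1,0,0,0,0,0],[0,1,0,0,0,0,0],[0,0,0,0,0,0,0]]'
```

```text
t: 4.87
ee_pos: [552.9, 113.4, 60.1]
tcp_rot: [[-0.0, 0.981, -0.195], [-0.0, -0.195, -0.981], [-1.0, -0.0, 0.0]]
ft_force: [0.3, 0.1, 0.5]
finger_gap: 0.998
t: 5.2
ee_pos: [552.8, 113.4, 57.1]
tcp_rot: [[-0.0, 0.981, -0.195], [-0.0, -0.195, -0.981], [-1.0, -0.0, 0.0]]
ft_force: [-1.0, 0.6, -0.3]
finger_gap: 1.0
t: 5.45
ee_pos: [552.9, 113.4, 55.1]
tcp_rot: [[-0.0, 0.981, -0.195], [-0.0, -0.195, -0.981], [-1.0, -0.0, 0.0]]
ft_force: [0.4, 0.1, -0.7]
finger_gap: 1.001
```

```bash
python3 -m crank '[[0,1,0,0,0,0,0],[0,1,0,0,0,0,0],[0,1,0,0,0,0,0],[0,0,0,0,0,0,0]]'
python3 -m crank '[[0,1,0,0,0,0,0],[0,1,0,0,0,0,0],[0,0,0,0,0,0,0]]'
python3 -m crank '[[0,1,0,0,0,0,0],[0,0,0,0,0,0,0]]'
```

```text
t: 5.78
ee_pos: [552.9, 113.4, 52.1]
tcp_rot: [[-0.0, 0.981, -0.195], [-0.0, -0.195, -0.981], [-1.0, -0.0, 0.0]]
ft_force: [0.1, 0.1, 0.2]
finger_gap: 0.999
t: 6.03
ee_pos: [552.9, 113.4, 50.1]
tcp_rot: [[-0.0, 0.981, -0.195], [-0.0, -0.195, -0.981], [-1.0, -0.0, 0.0]]
ft_force: [0.0, 0.2, -0.1]
finger_gap: 1.002
t: 6.2
ee_pos: [552.9, 113.4, 49.2]
tcp_rot: [[-0.0, 0.981, -0.195], [-0.0, -0.195, -0.981], [-1.0, -0.0, 0.0]]
ft_force: [-0.6, 0.8, -0.4]
finger_gap: 1.0
```

```bash
python3 -m crank '[[0,0.7,0,0,0,0,0],[0,0,0,0,0,0,0]]'
python3 -m crank '[[0,0.7,0,0,0,0,0],[0,0,0,0,0,0,0]]'
python3 - <<'E'
from h import *
im,d=ctrl.get_image("side"); c=im[190:300,280:410,::-1]
cv2.imwrite("pics/s2.png",cv2.resize(c,None,fx=5,fy=5,interpolation=cv2.INTER_CUBIC))
E
```

```text
t: 6.37
ee_pos: [553.0, 113.6, 48.7]
tcp_rot: [[0.0, 0.981, -0.195], [0.0, -0.195, -0.981], [-1.0, 0.0, -0.0]]
ft_force: [-0.7, 0.8, 2.7]
finger_gap: 0.998
t: 6.53
ee_pos: [553.2, 114.0, 48.4]
tcp_rot: [[0.001, 0.981, -0.195], [0.0, -0.195, -0.981], [-1.0, 0.001, -0.001]]
ft_force: [-1.6, 0.4, 6.7]
finger_gap: 0.997
```

View pics/s2.png

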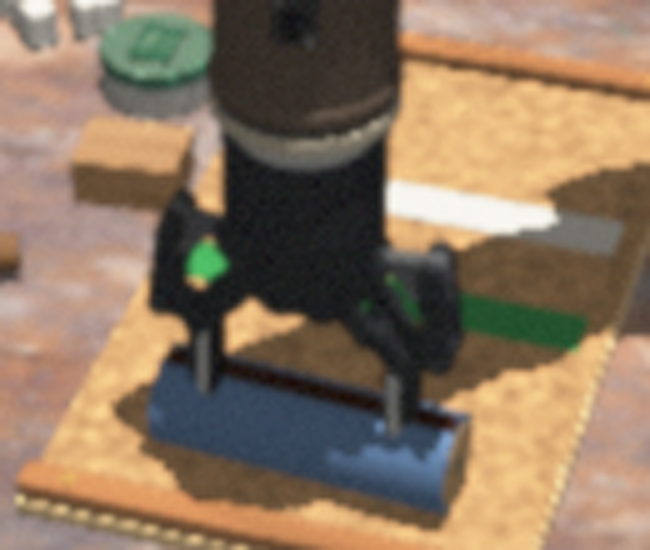

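```bash
python3 -m crank '[[0,0,0,2,0,0,0],[0,0,0,4,0,0,0],[0,0,0,4,0,0,0],[0,0,0,4,0,0,0],[0,0,0,4,0,0,0],[0,0,0,4,0,0,0]]'
python3 -m crank '[[0,0,0,4,0,0,0],[0,0,0,4,0,0,0],[0,0,0,4,0,0,0],[0,0,0,2,0,0,0],[0,0,0,0,0,0,0]]'
python3 - <<'E'
from h import *
im,d=ctrl.get_image("side"); c=im[190:300,280:410,::-1]
cv2.imwrite("pics/s3.png",cv2.resize(c,None,fx=5,fy=5,interpolation=cv2.INTER_CUBIC))
E
```

```text
t: 7.08
ee_pos: [548.2, 92.7, 48.7]
tcp_rot: [[-0.0, 0.981, -0.194], [0.001, -0.194, -0.981], [-1.0, -0.0, -0.001]]
ft_force: [-5.7, 1.3, 11.8]
finger_gap: 1.002
t: 7.5
ee_pos: [545.0, 78.6, 48.7]
tcp_rot: [[-0.001, 0.981, -0.194], [0.0, -0.194, -0.981], [-1.0, -0.001, 0.0]]
ft_force: [-7.4, 2.6, 13.3]
finger_gap: 1.002
```

View pics/s3.png

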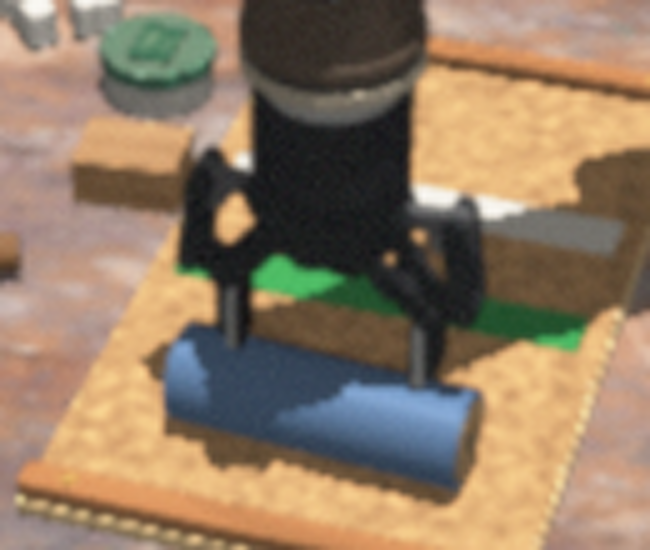

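```bash
python3 -m crank '[[0,0,0,3,0,0,0],[0,0,0,3,0,0,0],[0,0,0,2,0,0,0],[0,0,0,0,0,0,0]]'
python3 -m crank '[[0,-4,0,0,0,0,0],[0,-4,0,0,0,0,0],[0,0,0,0,0,0,0],[0,0,0,0,0,0,0]]'
python3 -m crank '[[0,0,0,-11,0,0,0],[0,0,0,-11,0,0,0],[0,0,0,0,0,0,0],[0,0,0,0,0,0,0]]'
python3 - <<'E'
from h import *
im,d=ctrl.get_image("side"); c=im[190:300,280:410,::-1]
cv2.imwrite("pics/s4.png",cv2.resize(c,None,fx=5,fy=5,interpolation=cv2.INTER_CUBIC))
E
```

```text
t: 7.88
ee_pos: [543.3, 70.5, 48.5]
tcp_rot: [[-0.001, 0.981, -0.194], [-0.0, -0.194, -0.981], [-1.0, -0.001, 0.0]]
ft_force: [-7.4, 0.9, 12.7]
finger_gap: 1.002
t: 8.22
ee_pos: [544.8, 70.3, 56.1]
tcp_rot: [[0.001, 0.981, -0.195], [0.0, -0.195, -0.981], [-1.0, 0.001, -0.0]]
ft_force: [-0.3, 0.0, 0.6]
finger_gap: 1.002
t: 8.55
ee_pos: [548.7, 93.6, 55.8]
tcp_rot: [[-0.0, 0.981, -0.193], [0.001, -0.193, -0.981], [-1.0, -0.0, -0.001]]
ft_force: [0.3, 0.2, 0.3]
finger_gap: 0.998
```

View pics/s4.png

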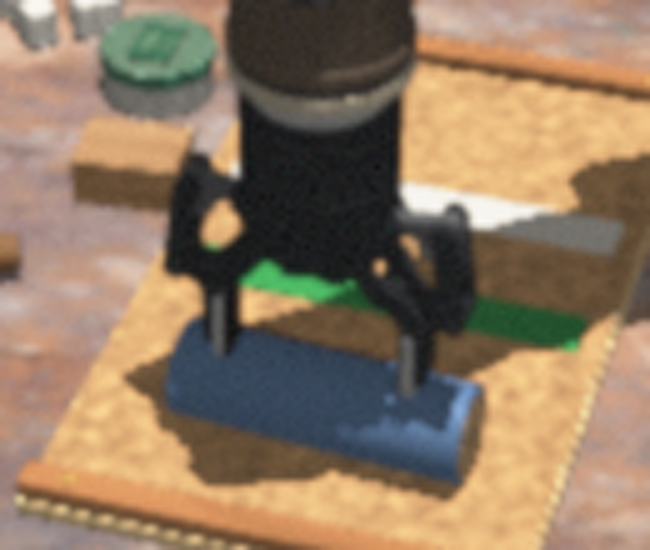

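```bash
python3 -m crank '[[0,3,0,0,0,0,0],[0,3,0,0,0,0,0],[0,1.3,0,0,0,0,0],[0,0,0,0,0,0,0]]'
python3 -m crank '[[0,0,0,2,-0.002,0,0],[0,0,0,4,-0.002,0,0],[0,0,0,5,-0.002,0,0],[0,0,0,5,-0.002,0,0],[0,0,0,5,-0.002,0,0],[0,0,0,5,-0.002,0,0],[0,0,0,5,-0.002,0,0],[0,0,0,5,-0.002,0,0],[0,0,0,5,-0.002,0,0],[0,0,0,4,-0.002,0,0],[0,0,0,2,0,0,0],[0,0,0,0,0,0,0]]'
python3 -m crank '[[0,-4,0,0,0,0,0],[0,-4,0,0,0,0,0],[0,0,0,-12,0,0,0],[0,0,0,-11,0,0,0],[0,0,0,0,0,0,0],[0,0,0,0,0,0,0]]'
python3 - <<'E'
from h import *
im,d=ctrl.get_image("side"); c=im[190:300,280:410,::-1]
cv2.imwrite("pics/s5.png",cv2.resize(c,None,fx=5,fy=5,interpolation=cv2.INTER_CUBIC))
E
```

```text
t: 8.93
ee_pos: [548.7, 91.9, 48.6]
tcp_rot: [[0.0, 0.981, -0.195], [0.0, -0.195, -0.981], [-1.0, 0.0, -0.0]]
ft_force: [0.1, 0.4, 3.1]
finger_gap: 0.999
t: 9.93
ee_pos: [539.2, 44.5, 48.5]
tcp_rot: [[-0.001, 0.984, -0.176], [-0.001, -0.176, -0.984], [-1.0, -0.001, 0.001]]
ft_force: [-3.4, -0.2, 4.5]
finger_gap: 0.997
t: 10.43
ee_pos: [544.1, 70.1, 56.6]
tcp_rot: [[0.0, 0.985, -0.173], [0.001, -0.173, -0.985], [-1.0, 0.0, -0.001]]
ft_force: [-0.6, 0.6, -0.4]
finger_gap: 0.998
```

View pics/s5.png

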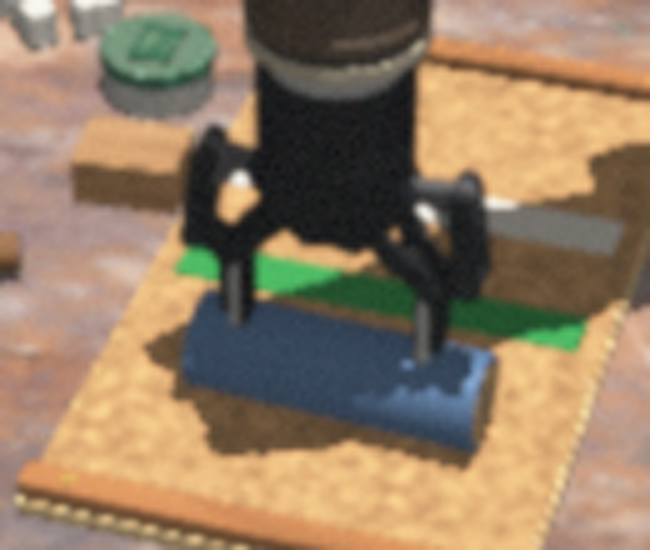

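```bash
python3 -m crank '[[0,3,0,0,0,0,0],[0,3,0,0,0,0,0],[0,2,0,0,0,0,0],[0,0.6,0,0,0,0,0]]'
python3 -m crank '[[0,0,0,2,0,0,0],[0,0,0,4,0,0,0],[0,0,0,5,0,0,0],[0,0,0,5,0,0,0],[0,0,0,5,0,0,0],[0,0,0,5,0,0,0],[0,0,0,5,0,0,0],[0,0,0,5,0,0,0],[0,0,0,5,0,0,0],[0,0,0,4,0,0,0],[0,0,0,2,0,0,0],[0,0,0,0,0,0,0]]'
python3 -m crank '[[0,-4,0,0,0,0,0],[0,-4,0,0,0,0,0],[0,0,0,-12,0,0,0],[0,0,0,-11,0,0,0],[0,0,0,0,0,0,0],[0,0,0,0,0,0,0]]'
python3 - <<'E'
from h import *
im,d=ctrl.get_image("side"); c=im[190:300,280:410,::-1]
cv2.imwrite("pics/s6.png",cv2.resize(c,None,fx=5,fy=5,interpolation=cv2.INTER_CUBIC))
p=ctrl.camera_params("side");K=np.array(p["camera_matrix"]);R=np.array(p["R"]);t=np.array(p["t"])
b=(im[:,:,2].astype(int)-im[:,:,0]>25)
ys,xs=np.nonzero(b);
n=cv2.undistortPoints(np.c_[xs,ys].astype(float).reshape(-1,1,2),K,np.array(p["D"])).reshape(-1,2);z=d[ys,xs]
X=(np.c_[n*z[:,None],z]-t)@R
m=(X[:,2]>25)&(X[:,2]<70)&(abs(X[:,0]-540)<110)&(abs(X[:,1])<160)
X=X[m];print(len(X),np.percentile(X,[1,50,99],axis=0).round(1).tolist())
from scipy.optimize import least_squares
# axis line y = a + b(x-540), z=37, r=25
f=lambda q:np.hypot((X[:,1]-q[0]-q[1]*(X[:,0]-540))*np.cos(np.arctan(q[1])),X[:,2]-37-q[2])-25
r=least_squares(f,[np.median(X[:,1])-10,-.18,0],loss="soft_l1");print(r.x,np.degrees(np.arctan(r.x[1])),np.abs(r.fun).mean())
E
```

```text
t: 10.82
ee_pos: [544.1, 68.6, 48.2]
tcp_rot: [[0.0, 0.984, -0.175], [0.0, -0.175, -0.984], [-1.0, 0.0, -0.0]]
ft_force: [-2.1, 2.2, 12.6]
finger_gap: 1.001
t: 11.82
ee_pos: [534.5, 21.5, 48.3]
tcp_rot: [[-0.002, 0.984, -0.176], [-0.001, -0.176, -0.984], [-1.0, -0.002, 0.001]]
ft_force: [-7.2, 1.6, 12.9]
finger_gap: 0.999
t: 12.32
ee_pos: [539.9, 46.4, 55.9]
tcp_rot: [[0.0, 0.985, -0.173], [0.001, -0.173, -0.985], [-1.0, -0.0, -0.001]]
ft_force: [0.2, 0.0, -0.2]
finger_gap: 0.999
994 [[467.5, 20.1, 26.3], [537.7, 50.3, 52.4], [612.5, 73.0, 65.2]]
[32.88210749 -0.21974818  0.09535904] -12.393655708174512 1.8935135805622316
```

View pics/s6.png

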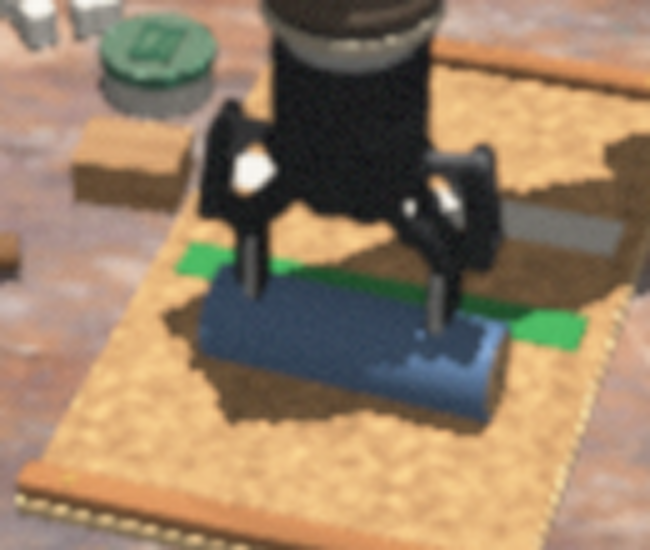

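```bash
python3 -m crank '[[0,3,0,0,0,0,0],[0,3,0,0,0,0,0],[0,1.5,0,0,0,0,0],[0,0,0,0,0,0,0]]'
python3 -m crank '[[0,0,0,2,-0.002,0,0],[0,0,0,4,-0.002,0,0],[0,0,0,5,-0.002,0,0],[0,0,0,5,-0.002,0,0],[0,0,0,5,-0.002,0,0],[0,0,0,5,-0.002,0,0],[0,0,0,5,-0.002,0,0],[0,0,0,5,-0.002,0,0],[0,0,0,5,-0.002,0,0],[0,0,0,4,-0.002,0,0],[0,0,0,2,0,0,0],[0,0,0,0,0,0,0]]'
python3 -m crank '[[0,-4,0,0,0,0,0],[0,-4,0,0,0,0,0],[0,0,0,-12,0,0,0],[0,0,0,-11,0,0,0],[0,0,0,0,0,0,0],[0,0,0,0,0,0,0]]'
cat >m.py <<'E'
from h import *
import sys
im,d=ctrl.get_image("side"); c=im[190:300,280:410,::-1]
cv2.imwrite(f"pics/s{sys.argv[1]}.png",cv2.resize(c,None,fx=5,fy=5,interpolation=cv2.INTER_CUBIC))
im,d=ctrl.get_image("top"); c=im[205:355,220:440,::-1]
cv2.imwrite(f"pics/t{sys.argv[1]}.png",cv2.resize(c,None,fx=3.6,fy=3.6,interpolation=cv2.INTER_CUBIC))
E
python3 m.py 7
```

```text
t: 12.7
ee_pos: [539.9, 44.8, 48.6]
tcp_rot: [[0.0, 0.984, -0.176], [0.0, -0.176, -0.984], [-1.0, -0.0, -0.0]]
ft_force: [-1.5, 0.6, 4.9]
finger_gap: 1.0
t: 13.7
ee_pos: [531.1, -2.5, 48.4]
tcp_rot: [[-0.001, 0.988, -0.156], [-0.001, -0.156, -0.988], [-1.0, -0.001, 0.001]]
ft_force: [-3.9, 0.1, 7.1]
finger_gap: 0.999
t: 14.2
ee_pos: [535.8, 22.8, 56.5]
tcp_rot: [[0.0, 0.988, -0.153], [0.001, -0.153, -0.988], [-1.0, 0.0, -0.001]]
ft_force: [-0.7, -0.1, 0.8]
finger_gap: 1.001
```

View pics/s7.png

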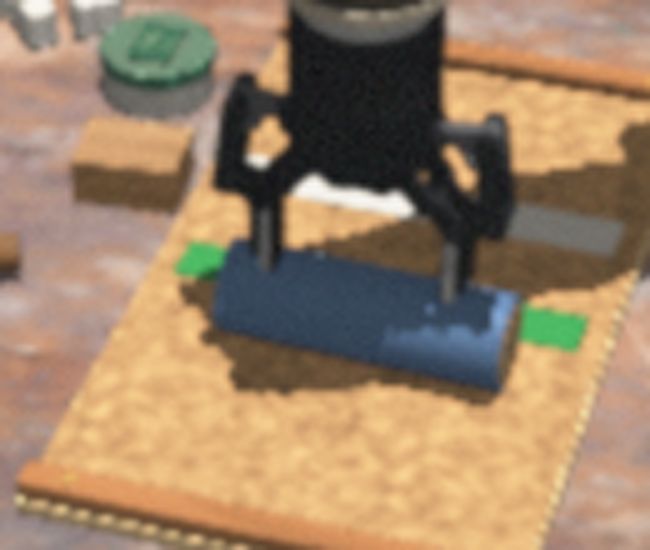

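View pics/t7.png

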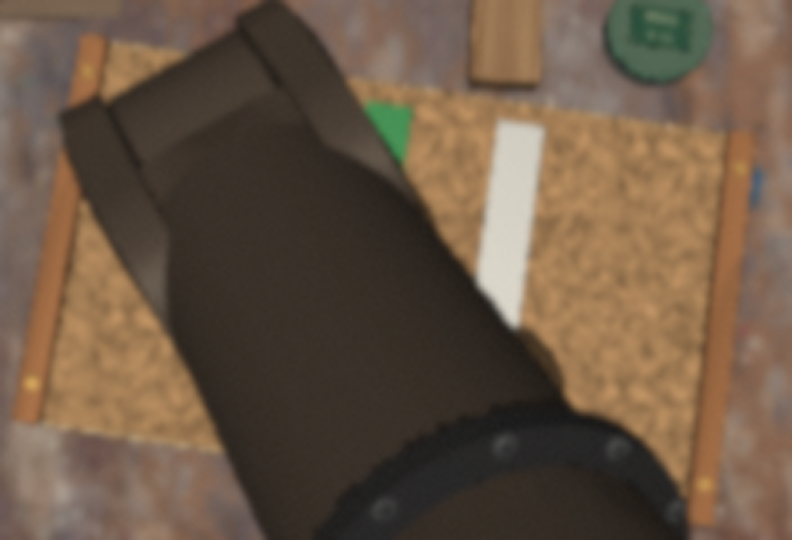

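```bash
python3 -m crank '[[0,3,0,0,0,0,0],[0,3,0,0,0,0,0],[0,2,0,0,0,0,0],[0,0.2,0,0,0,0,0]]'
python3 -m crank '[[0,0,0,2,0,0,0],[0,0,0,4,0,0,0],[0,0,0,5,0,0,0],[0,0,0,5,0,0,0],[0,0,0,5,0,0,0],[0,0,0,5,0,0,0],[0,0,0,5,0,0,0],[0,0,0,5,0,0,0],[0,0,0,5,0,0,0],[0,0,0,4,0,0,0],[0,0,0,2,0,0,0],[0,0,0,0,0,0,0]]'
python3 -m crank '[[0,-4,0,0,0,0,0],[0,-20,0,0,0,0,0],[0,-30,0,0,0,0,0],[0,-30,0,-20,0,0,0],[0,-30,0,-30,0,0,0],[0,-30,0,-30,0,0,0],[0,-30,0,-30,0,0,0],[0,0,0,0,0,0,0]]'
python3 m.py 8
```

```text
t: 14.63
ee_pos: [535.7, 21.2, 48.4]
tcp_rot: [[-0.0, 0.988, -0.156], [0.0, -0.156, -0.988], [-1.0, -0.0, -0.0]]
ft_force: [-1.4, 1.1, 8.5]
finger_gap: 1.004
t: 15.63
ee_pos: [527.2, -26.1, 48.3]
tcp_rot: [[-0.002, 0.988, -0.156], [-0.001, -0.156, -0.988], [-1.0, -0.002, 0.001]]
ft_force: [-5.5, 0.8, 9.6]
finger_gap: 1.005
t: 16.3
ee_pos: [547.9, 90.0, 227.1]
tcp_rot: [[0.01, 0.989, -0.148], [0.006, -0.148, -0.989], [-1.0, 0.009, -0.007]]
ft_force: [0.7, 1.0, 0.2]
finger_gap: 1.003
```

View pics/s8.png

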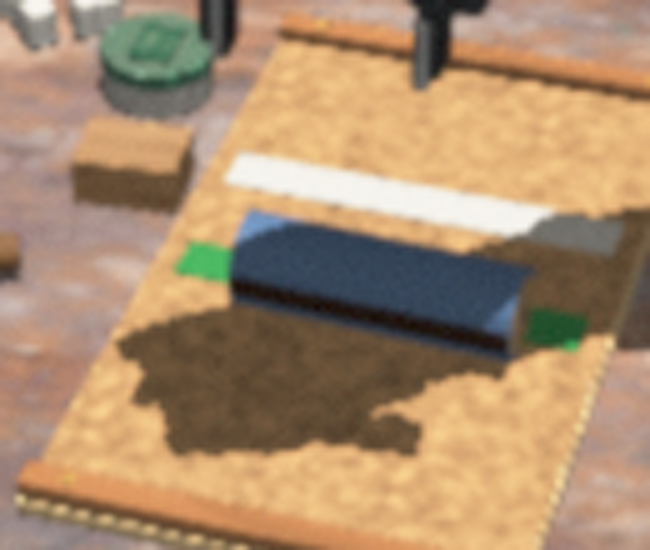

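View pics/t8.png

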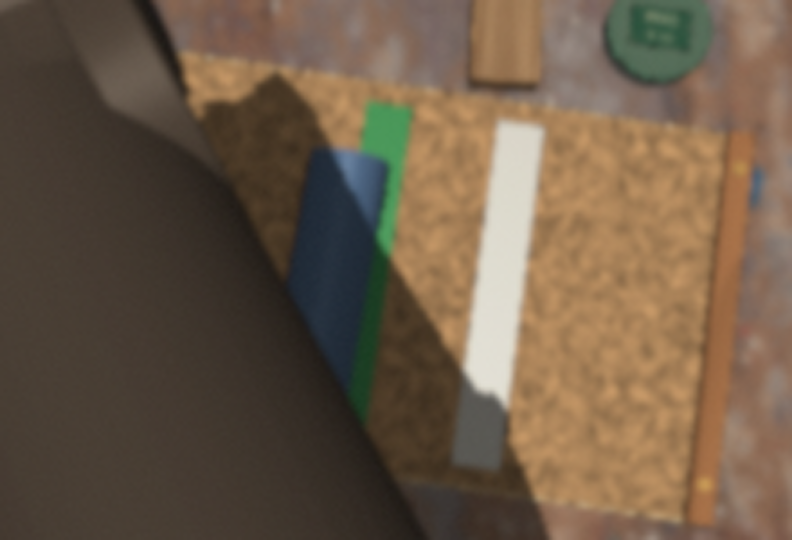

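```bash
cat >fit.py <<'E'
from h import *
import sys
from scipy.optimize import minimize
def render(name,q,F,box):
    x,y,a=q;a=np.radians(a);u=np.array([np.cos(a),np.sin(a),0]);v=np.array([-np.sin(a),np.cos(a),0])
    th=np.linspace(0,2*np.pi,49);ring=25*(np.outer(np.cos(th),v)+np.outer(np.sin(th),[0,0,1]))
    c=np.array([x,y,37.]);E=[proj(name,c+s*75*u+ring) for s in(1,-1)]
    p=ctrl.camera_params(name);cam=-np.array(p["R"]).T@np.array(p["t"])
    m=np.zeros(((box[3]-box[1])*F,(box[2]-box[0])*F),np.uint8)
    T=lambda P:(((P-[box[0],box[1]]+.5)*F-.5)*16).round().astype(np.int32)
    cv2.fillConvexPoly(m,cv2.convexHull(T(np.vstack(E))),255,shift=4)
    for s,e in zip((1,-1),E):
        if (cam-(c+s*75*u))@(s*u)>0: cv2.fillPoly(m,[T(e)],0,shift=4)
    return m>0
def fit(name,im,q0,box,F=6):
    c=cv2.resize(im[box[1]:box[3],box[0]:box[2]],None,fx=F,fy=F,interpolation=cv2.INTER_CUBIC).astype(int)
    b=((c[:,:,2]-c[:,:,0])>0.12*c.sum(2)/3).astype(np.uint8)
    b=cv2.morphologyEx(cv2.copyMakeBorder(b,60,60,60,60,cv2.BORDER_CONSTANT),cv2.MORPH_CLOSE,np.ones((37,37),np.uint8))[60:-60,60:-60]
    n,l,s,_=cv2.connectedComponentsWithStats(b);b=l==1+np.argmax(s[1:,4])
    f=lambda q:np.sum(render(name,q,F,box)^b)/b.sum()
    r=minimize(f,q0,method="Nelder-Mead",options=dict(initial_simplex=[np.array(q0)+d for d in([0,0,0],[8,0,0],[0,8,0],[0,0,4])],xatol=.05,fatol=1e-4))
    m=render(name,r.x,F,box);v=c.astype(np.uint8)[:,:,::-1].copy()
    for mm,col in((m,(0,255,255)),(b,(0,0,255))):
        k,_=cv2.findContours(mm.astype(np.uint8),cv2.RETR_EXTERNAL,cv2.CHAIN_APPROX_NONE);cv2.drawContours(v,k,-1,col,1)
    return r.x,r.fun,v
def strip(q):  # report relative to strip
    a=np.radians(-9.75);d=np.array(q[:2])-[532.7,-34.2]
    print("  rel strip: x %.1f y %.1f yaw %.2f"%(d@[np.cos(a),np.sin(a)],d@[-np.sin(a),np.cos(a)],q[2]+9.75))
E
python3 - <<'E'
from fit import *
im=cv2.imread("pics/side0.png")[:,:,::-1]
q,f,v=fit("side",im,[550,102,-11],(280,190,410,300));print(q,f);strip(q);cv2.imwrite("pics/f0.png",v)
im,_=ctrl.get_image("side");cv2.imwrite("pics/side8.png",im[:,:,::-1])
q,f,v=fit("side",im,[533,-15,-9.7],(310,210,400,280),8);print(q,f);strip(q);cv2.imwrite("pics/f8.png",v)
E
```

```text
[552.12340934 103.95451445 -12.39595504] 0.2264716201991849
  rel strip: x -4.3 y 139.4 yaw -2.65
[528.67284601 -11.08447601 -10.83081407] 0.1869696292987941
  rel strip: x -7.9 y 22.1 yaw -1.08
```

View pics/f8.png

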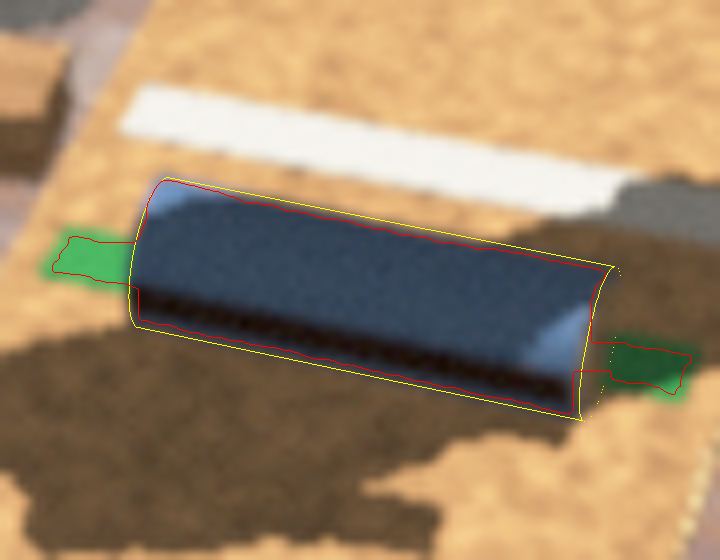

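```bash
sed -i 's|b=((c\[:,:,2\]-c\[:,:,0\])>0.12\*c.sum(2)/3)|b=(((c[:,:,2]-c[:,:,0])>0.12*c.sum(2)/3)\&(c[:,:,2]>c[:,:,1]))|' fit.py
python3 - <<'E'
from fit import *
im=cv2.imread("pics/side0.png")[:,:,::-1]
q,f,v=fit("side",im,[550,102,-11],(290,230,390,310),7);print(q,f);strip(q);cv2.imwrite("pics/f0b.png",v)
im=cv2.imread("pics/side8.png")[:,:,::-1]
q,f,v=fit("side",im,[533,-15,-9.7],(310,210,400,280),8);print(q,f);strip(q);cv2.imwrite("pics/f8b.png",v)
E
```

```text
[551.6586397  103.96622922 -12.23393989] 0.22795929724143413
  rel strip: x -4.7 y 139.4 yaw -2.48
[528.97891684 -13.53894297 -12.18142802] 0.10583230198019802
  rel strip: x -7.2 y 19.7 yaw -2.43
```

View pics/f8b.png

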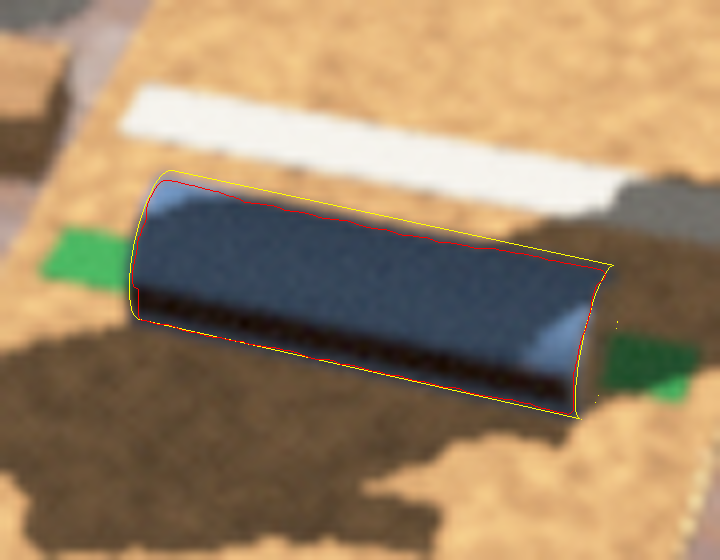

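View pics/f0b.png

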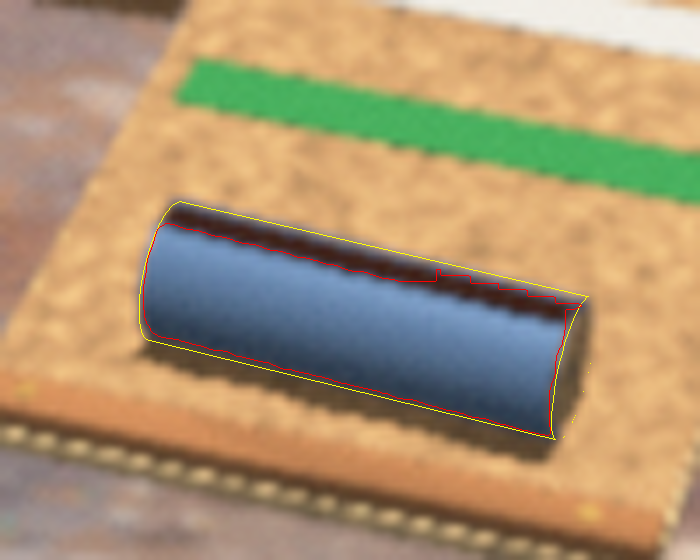

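```bash
python3 - <<'E'
from h import *
for z in(36,38,40):
    s=w("side",crop([(137,300),(571,390)],8,310,210),z);a=s[0]-s[1]
    u=a/np.linalg.norm(a);c=s.mean(0)[:2]+25*np.array([u[1],-u[0]])
    print(z,s.round(1).tolist(),c,np.linalg.norm(a),np.degrees(np.arctan2(a[1],a[0])))
im=cv2.imread("pics/t8.png")
T=lambda p,z:w("top",crop(p,3.6,220,205),z)
# -y silhouette edge in top view: fit at z ~ 37+25*sin
e=T([(388,165),(350,380)],45);a=e[0]-e[1];print(e.round(1).tolist(),np.degrees(np.arctan2(a[1],a[0])))
E
```

```text
36 [[604.3, -0.8, 36.0], [462.6, 26.2, 36.0]] [528.74782835 -11.87588471] 144.2587963829343 -10.78135815164791
38 [[603.9, 1.7, 38.0], [462.5, 28.6, 38.0]] [528.51580483  -9.40436026] 143.94508333359488 -10.781358151647936
40 [[603.5, 4.2, 40.0], [462.4, 31.1, 40.0]] [528.28378132  -6.93283581] 143.6313702842554 -10.78135815164797
[[596.0, -49.4, 45.0], [464.4, -22.5, 45.0]] -11.573952298542773
```

```bash
python3 -m crank '[[0,20,0,20,0,0,0],[0,20,0,20,0,0,0],[0,25,0,20,0,0,0],[0,25,0,20,0,0,0],[0,25,0,10,0,0,0],[0,20,0,4,0,0,0],[0,10,0,0,0,0,0],[0,5,0,0,0,0,0],[0,0,0,0,0,0,0],[0,0,0,0,0,0,0]]'
```

```text
t: 17.28
ee_pos: [530.9, -10.6, 71.1]
tcp_rot: [[0.0, 0.988, -0.155], [0.0, -0.155, -0.988], [-1.0, 0.0, -0.0]]
ft_force: [0.2, 0.3, -0.0]
finger_gap: 0.998
```

```bash
python3 -m crank '[[0,5,0,-4,0,0,0],[0,7,0,-2.5,0,0,0],[0,5,0,0,0,0,0],[0,3,0,0,0,0,0],[0,2,0,0,0,0,0],[0,0.5,0,0,0,0,0],[0,0,0,0,0,0,0]]'
```

```text
t: 17.87
ee_pos: [531.4, -4.3, 48.6]
tcp_rot: [[-0.0, 0.988, -0.155], [-0.0, -0.155, -0.988], [-1.0, -0.0, 0.0]]
ft_force: [-2.1, 0.6, 7.2]
finger_gap: 1.001
```

```bash
python3 -m crank '[[0,0,0,2,-0.004,0,0],[0,0,0,4,-0.004,0,0],[0,0,0,4,-0.004,0,0],[0,0,0,5,-0.004,0,0],[0,0,0,5,-0.004,0,0],[0,0,0,5,-0.004,0,0],[0,0,0,4,-0.004,0,0],[0,0,0,4,-0.004,0,0],[0,0,0,3,-0.004,0,0],[0,0,0,2,-0.004,0,0],[0,0,0,1,0,0,0],[0,0,0,0,0,0,0]]'
python3 -m crank '[[0,0,0,0,0,0,0],[0,-1,0,0,0,0,0],[0,-3,0,0,0,0,0],[0,-20,0,0,0,0,0],[0,-30,0,0,0,0,0],[0,-30,0,-20,0,0,0],[0,-30,0,-30,0,0,0],[0,-30,0,-30,0,0,0],[0,-30,0,-40,0,0,0],[0,0,0,-40,0,0,0],[0,0,0,-40,0,0,0],[0,0,0,0,0,0,0]]'
python3 m.py 9
python3 - <<'E'
from fit import *
im,_=ctrl.get_image("side");cv2.imwrite("pics/side9.png",im[:,:,::-1])
q,f,v=fit("side",im,[529,-34,-9.7],(310,200,400,275),8);print(q,f);strip(q);cv2.imwrite("pics/f9.png",v)
E
```

```text
t: 18.87
ee_pos: [525.9, -43.6, 48.6]
tcp_rot: [[-0.0, 0.993, -0.116], [-0.0, -0.116, -0.993], [-1.0, -0.0, 0.001]]
ft_force: [-3.3, 0.4, 8.5]
finger_gap: 0.998
t: 19.87
ee_pos: [547.8, 157.6, 217.6]
tcp_rot: [[0.002, 0.994, -0.106], [0.006, -0.106, -0.994], [-1.0, 0.002, -0.006]]
ft_force: [-1.2, 0.2, -0.1]
finger_gap: 1.001
[526.81691359 -30.53622632 -11.6471728 ] 0.06520686419902545
  rel strip: x -6.4 y 2.6 yaw -1.90
```

View pics/f9.png

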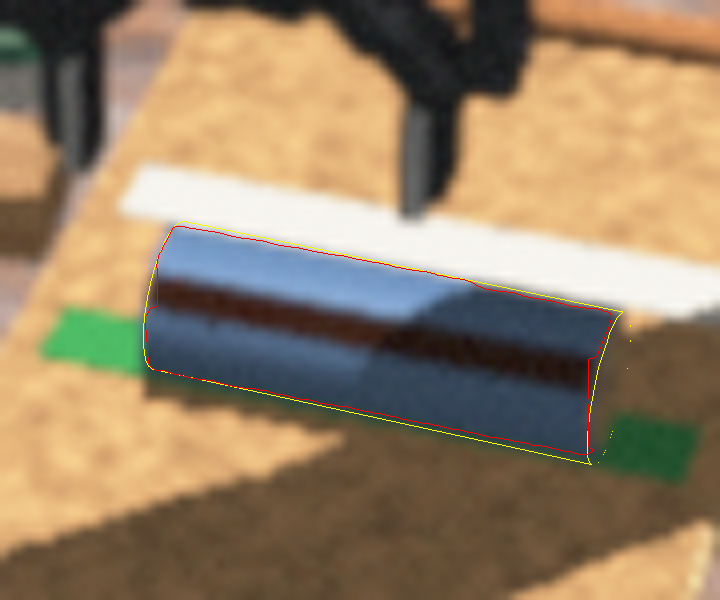

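View pics/t9.png

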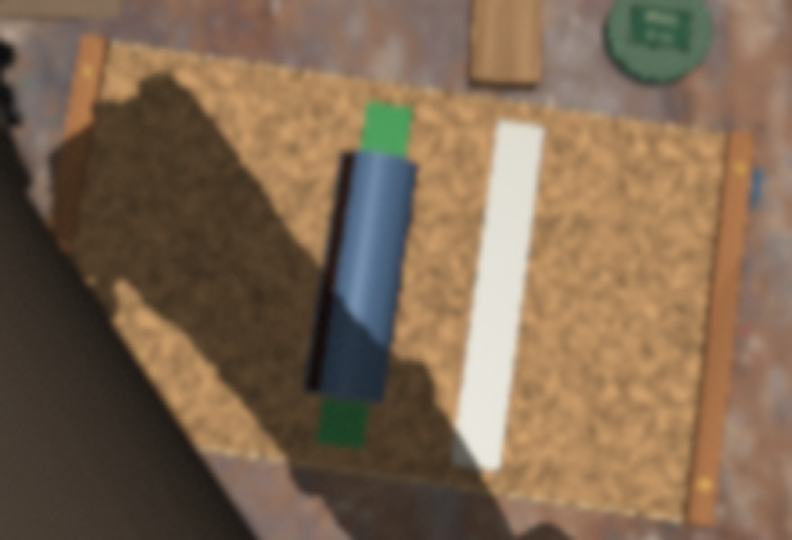

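```bash
python3 - <<'E'
from h import *
from scipy.optimize import least_squares
obs=crop([(340,153),(415,162),(384,400),(306,388)],3.6,220,205)
def edges(q,name="top"):
    x,y,a=q;a=np.radians(a);u=np.array([np.cos(a),np.sin(a),0]);v=np.array([-np.sin(a),np.cos(a),0])
    p=ctrl.camera_params(name);cam=-np.array(p["R"]).T@np.array(p["t"]);c=np.array([x,y,37.])
    d=cam-c;dv,dz=d@v,d[2];al=np.arctan2(dz,dv);b=np.arccos(25/np.hypot(dv,dz))
    P=[]
    for s in(1,-1):
        for sg in((-1,1) if s>0 else (1,-1)):
            t=al+sg*b; P.append(c+s*75*u+25*(np.cos(t)*v+np.sin(t)*np.array([0,0,1])))
    return proj(name,P)
r=least_squares(lambda q:(edges(q)-obs).ravel(),[528,-34,-10]);print(r.x,r.fun.round(1))
a=np.radians(-9.7);d=r.x[:2]-[532.4,-34.5];print(d@[np.cos(a),np.sin(a)],d@[-np.sin(a),np.cos(a)],r.x[2]+9.7)
# seam side view angle
for z in(50,55,60):
    s=w("side",crop([(158,291),(588,371)],8,310,200),z);q=s[0]-s[1];print(z,np.degrees(np.arctan2(q[1],q[0])))
g=w("side",crop([(66,308),(40,356),(683,482),(697,428)],8,310,200),12.5);q=g[:2].mean(0)-g[2:].mean(0);print(g.mean(0),np.degrees(np.arctan2(q[1],q[0])))
E
```

```text
[529.21693766 -31.23288115  -9.3316975 ] [-0.5 -0.7  0.6 -0.2  0.4  0.4 -0.5  0.6]
-3.6880304194938907 2.6840981887535684 0.36830250180496904
50 -9.468228896111475
55 -9.46822889611143
60 -9.468228896111386
[533.23971577 -33.80391506  12.5       ] -9.753045189615156
```

```bash
python3 -m crank '[[0,0,0,-20,0,0,0],[0,0,0,-10,0,0,0],[0,0,0,0,0,0,0],[0,0,0,0,0,0,0],[0,0,0,0,0,0,0],[0,0,0,0,0,0,0]]'
python3 - <<'E'
from fit import *
im,_=ctrl.get_image("side");cv2.imwrite("pics/side10.png",im[:,:,::-1])
q,f,v=fit("side",im,[529,-34,-9.7],(310,200,400,275),8);print(q,f);strip(q)
E
```

```text
t: 20.52
ee_pos: [552.1, 176.0, 216.0]
tcp_rot: [[-0.0, 0.993, -0.117], [-0.001, -0.117, -0.993], [-1.0, -0.0, 0.001]]
ft_force: [0.5, -0.2, 0.4]
finger_gap: 1.002
[526.88559199 -31.27162976 -11.42187093] 0.06069233550253073
  rel strip: x -6.2 y 1.9 yaw -1.67
```

View pics/side10.png

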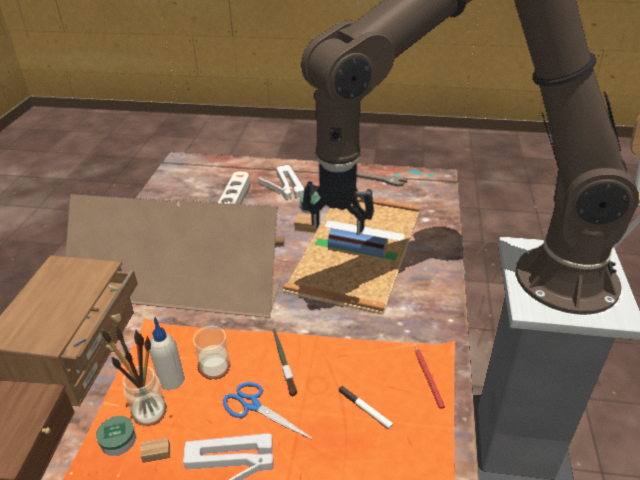

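The picture shows the tube at about (358,240), lying on the green strip. Green shows at both ends, at (322,243) and (391,254). The tube is still, the gripper hangs clear of it, and the other objects are where they were.

```bash
python3 -c "
from cell import ctrl
print(ctrl.finish_job())"
```

```text
the job is handed in; nothing more can be done
None
```

I rolled the tube about 138 mm onto the green strip and handed the job in at about 20.6 s of the 58 s allowed. It took six light fingertip strokes along the top, and the tube was never gripped or lifted. The highest force I read was about 15 N.

- **Seam:** it started on top, went down the front side, and came out low on the back side after five strokes. So it passed underneath and was pressed once.
- **Position:** both views put the tube 2–3 mm off the strip's centreline and 4–6 mm off along its length. Green shows at both ends.
- **Stillness:** the last two fits, 0.65 s apart, differ by about 0.7 mm, which is within the noise of the fit. The gripper hung more than 15 cm clear at hand-in.
- **Bystanders:** none looked moved in the last side picture. I checked that by eye only.
- **Disagreement:** the checks differ on how straight the tube lies. The top-view outline and the seam line give about 0.3° from the strip. The cruder side-outline fit gave −1.7°, and I trusted it less because it had also read about a degree further round than the seam line at the start.

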